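# Open the rack guide for a wider rack

## Task

The green tube rack has to fit between the two stop collars of the guide rail. Loosen the wing screw on top of the wide collar by about a quarter turn anticlockwise (seen from above), and only then slide that collar along its shaft, away from the slim collar, fully home against the end block; leave it there with the screw loose. Leave the slim collar where it is.

Things in the scene. Friction and masses are not known exactly. Their poses are not given: they have to be found in the camera images.
- wide_wing (a point): Centre of the black wing (upright bar 36 mm long, 10 thick, 26 high) of the set screw on the wide collar (44 mm along the shaft, diameter 40). x runs along the wing's length, y through its thickness, z up the screw's axis. 101 mm over the table; collar top 26 mm and end block tops 31 mm below it. Once loose, the collar slides with about 2 N, can be drawn along by the wing, and stays where left.
- wide_screw (a joint): Angle of the wide collar's wing screw: 0 fully tight, growing anticlockwise seen from above to its stop at 2.6 rad. Starts at 0 to 0.15, its tip in a notch of the shaft, so that the collar is locked (but for 4 mm of play); the collar is free from about 0.7 rad. The wing turns at constant height, takes about 0.1 N m and stays where it is left.
- home (a point): Fixed point on the guide rail, 101 mm over the table straight above the shaft: the wide collar's wing centre stands here when that collar touches its end block. y runs along the shaft (diameter 16 mm, 55 mm over the table) in the direction the wide collar is to slide; x across it, away from the stop arms; z up. The wide collar starts 50 to 100 mm short of it.
- slim_wing (a point): Centre of the same wing on the slim collar (18 mm long along the shaft, 40 mm diameter), on the same shaft, 95 mm or more from the wide collar's wing. This collar is not to be moved.

How it is judged:
On the way, in this order (a step that is already met when the one before it is completed fails the run):
1. the wide collar's screw is loosened (turned to 0.8 rad or more) while the collar is still within 10 mm of its starting place (value of joint wide_screw above 0.8 rad and distance of wide_wing from where it was at the start of the episode below 0.01 m), for 0.1 s.
2. the wide collar is at its end block (within 12 mm) (horizontal distance between wide_wing and home below 0.012 m), for 0.2 s.
At the end, for the whole second after the job is handed in: The wide collar rests within 12 mm of its end block with its screw still loose (0.8 rad or more), and the slim collar is within 8 mm of where it was (horizontal distance between wide_wing and home below 0.012 m and value of joint wide_screw above 0.8 rad and distance of slim_wing from where it was at the start of the episode below 0.008 m); the robot touches nothing.
It fails at once if the wide collar is forced along (more than 10 mm) with its screw still tight (under 0.6 rad) (distance of wide_wing from where it was at the start of the episode above 0.01 m and value of joint wide_screw below 0.6 rad).
It fails at once if the slim collar is shifted by more than 15 mm (distance of slim_wing from where it was at the start of the episode above 0.015 m).
It also fails if it takes over 35 s, if anything falls off the work surface, if the arm or the gripper's body presses on something with over 40 N, if the wrist force passes 120 N, or if a joint passes its speed limit or range.

## Robot

A 6-joint arm with a two-finger parallel gripper is mounted at the origin on a cart in front of the work surface, level with it; the furniture and walls round the work are solid. World frame = base frame: x ahead of the robot, y to its left, z up, the work surface at z = 0. Lengths are in m, angles in rad, forces in N, time in s.
With the tool pointing down it reaches from about 0.275 to 1 m from the base axis. Payload 8.4 kg.
Tool frame: the origin (TCP) lies between the finger pads; the fingertips stand 14 mm ahead of it and the grasp point (between the pads) lies 5 mm behind it (tip_reach is the distance from the TCP to the fingertips, in m); z points along the fingers, y is the direction in which the jaws open and shut (so a half turn about z gives the same grasp; the last joint's range is limited). The gripper opens to 85 mm and grips with 20 to 120 N. Pads are 22 mm wide; open, the fingers measure 114 mm over their backs; the gripper's body (76 mm by 85 mm) begins 54 mm behind the grasp point. The pads swing forward as they close: fully open they stand 13 mm farther back than shut.
Start: joints at [1.216, 0.353, 1.633, -0, 1.155, -0.002], TCP at [0.216, 0.587, 0.245] pointing down, gripper open.
Joint ranges: [-2.63, 2.63], [-0.92, 2.1], [0.06, 2.66], [-1.3, 4.44], [0, 2.69], [-3.02, 3.02]. Speed limits (rad/s): [2.22, 2.22, 2.79, 3.14, 3.14, 3.14].

## Interface

Orientations are given as a unit quaternion [w, x, y, z].
In Python, from plant import observe, grab_frame, close_job, tip_reach gives the robot as it stands.
- The arm moves only by the shell command python3 -m jog 'ROWS' [FORCE]. ROWS is JSON, a list of rows, each an object of numbers: "x", "y", "z": the shift along the tool's x, y, z in cm; "ax", "ay", "az": the turn, a rotation vector about the tool's x, y, z in degrees; "gripper": the finger opening in cm, from 0 to 8.54. A call has 1 to 20 rows; each row shifts and turns the commanded pose from where the row before left it, along the tool's axes as they then stand; what a row does not reach is not made up. A row lasts 1/8 s, in which the tool goes at most 62.5 mm and 10.7 degrees, less where a joint would pass 70% of its speed; a pose out of reach is approached as far as the arm can. A call with a gripper value outside its range is refused whole. The fingers move at their own pace and stop on an object; FORCE is the grip in N (left out, the last holds). Time passes only in rows, so rows that do not move let the fingers close. It gives the time, the measured TCP pose, the force and the opening at its end, in the units of the state.
- observe(): the state, without advancing time (a new reading comes with each control period).
- grab_frame(name): name is "side" or "top"; returns a dict with "pixels" (480x640x3 uint8, red, green, blue), "depth" (480x640 float32, m along the optical axis (not along the pixel's ray), 0 where there is no reading), "camera_matrix" (3x3 intrinsics, pixels), "eye" and "attitude" of the camera in the world. Camera axes: x right, y down, z forward; pixel columns grow to the right and rows downward; lengths in m; the calibration is good to about 2 mm. A picture is of the moment at which its call begins.
- close_job(): hands the job in, once; it reports no verdict.
The state is a dict: "t": time; "joint_positions": joint angles; "qd": joint speeds; "joint_torque": joint torques, N m; "ee_pos": TCP position; "tool_rot": TCP orientation; "wrist_force": force on the tool from outside, world axes, zero at the start; "moment": the same for the moment, N m; "opening": finger opening in m.
Only numpy, scipy, OpenCV 4.12 (cv2) and the standard library are available. Lean on these libraries where they do the work, as an engineer would, in place of code of your own. Each camera call takes 0.05 s, during which the arm holds its last target. There are 200 camera calls.

## Working session

There is one attempt and no reset: what is moved stays moved. The work goes in short steps, Python scripts to look and compute and a shell command to move; the robot and the scene stay as the last step left them, time stands still between calls to the robot, and variables do not carry over. Pictures are saved under pics/ and viewed, about 8 in all and at most 12, crops included, and the job is handed in when it is done.

```bash
mkdir -p pics; cat > h.py <<'E'
import numpy as np,cv2
from plant import observe,grab_frame
from scipy.spatial.transform import Rotation as R
def cam(n):
    f=grab_frame(n); a=np.array(f["attitude"])
    M=a if a.shape==(3,3) else R.from_quat(a,scalar_first=True).as_matrix()
    K=np.array(f["camera_matrix"]);d=f["depth"]
    v,u=np.mgrid[:480,:640]
    P=np.stack([(u-K[0,2])/K[0,0]*d,(v-K[1,2])/K[1,1]*d,d],-1)@M.T+np.array(f["eye"])
    P[d==0]=np.nan
    return f["pixels"],P
E
python3 - <<'E'
from h import *
for n in("top","side"):
    p,P=cam(n); cv2.imwrite(f"pics/{n}0.png",p[:,:,::-1]); np.save(f"{n}0.npy",P)
print(observe())
E
```

```text
{'t': 0.1, 'joint_positions': array([ 1.21559724e+00,  3.53606788e-01,  1.63408562e+00, -4.94561296e-06,
        1.15520754e+00, -2.40552909e-03]), 'qd': array([ 0.00130809, -0.00289791, -0.0010327 ,  0.00047504,  0.000419  ,
       -0.00163941]), 'joint_torque': array([-1.61522985e-03, -6.06345820e+01, -3.42824900e+01, -4.48251356e-07,
        3.84121711e-03,  1.67409928e-05]), 'ee_pos': array([0.21580588, 0.58610311, 0.24460826]), 'tool_rot': array([-1.14026726e-04,  1.75482391e-01,  9.84482353e-01, -6.43631141e-04]), 'wrist_force': array([-0.09173912, -0.46236443, -0.29114895]), 'moment': array([ 0.01382963,  0.00079209, -0.02508053]), 'opening': 0.08542249392790967}
```

View pics/top0.png

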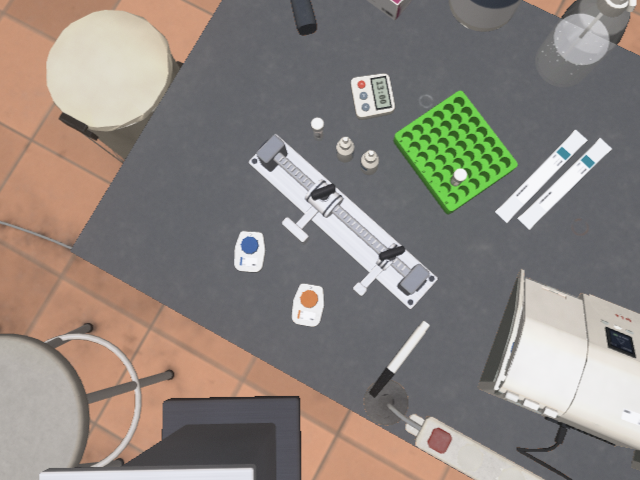

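View pics/side0.png

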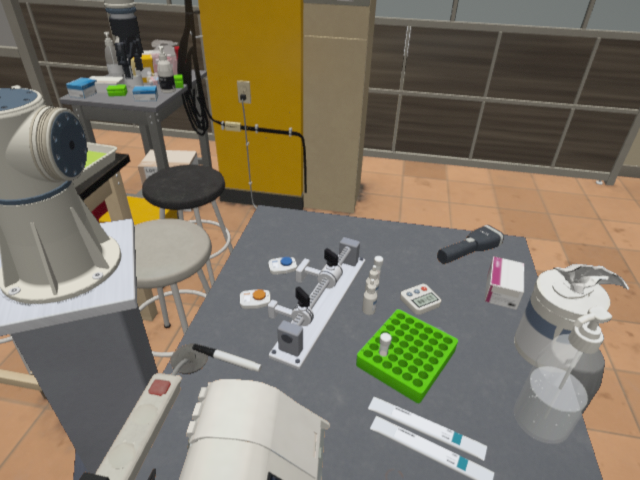

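The top view shows the wide collar's wing at about (323,191), its end block at (271,152), the slim collar's wing at (391,252) and the other block at (413,279). The side view agrees, and the arm is clear of the rail.

```bash
python3 - <<'E'
from h import *
for n,win in(("top",dict(wide=(305,175,340,210),slim=(375,240,408,265),blkW=(255,130,290,170),blkS=(395,258,432,298))),("side",dict(wide=(318,242,345,272),slim=(290,282,315,312),blkW=(335,232,365,265),blkS=(272,315,308,360)))):
    p=cv2.imread(f"pics/{n}0.png").astype(int);P=np.load(f"{n}0.npy")
    for k,(a,b,c,d) in win.items():
        q=P[b:d,a:c].reshape(-1,3);g=p[b:d,a:c].reshape(-1,3).max(1)
        m=(q[:,2]>.083)&(q[:,2]<.125)&(g<75) if k in("wide","slim") else (q[:,2]>.062)&(q[:,2]<.08)
        s=q[m]
        if len(s)<4: print(n,k,len(s));continue
        (x,y),(w,h),an=cv2.minAreaRect((s[:,:2]*1000).astype(np.float32))
        e=np.linalg.svd(s[:,:2]-s[:,:2].mean(0),full_matrices=False)[2][0]
        print(n,k,len(s),"rect",x,y,w,h,an,"mean",s.mean(0).round(4),"z",s[:,2].min().round(3),s[:,2].max().round(3),"dir",np.degrees(np.arctan2(e[1],e[0])).round(1))
p=cv2.imread("pics/top0.png")[120:310,240:445];cv2.imwrite("pics/c0.png",cv2.resize(p,None,fx=3,fy=3,interpolation=2)[:600,:800])
E
```

```text
top wide 218 rect 538.0927734375 -276.5482482910156 12.151744842529297 34.832942962646484 17.572004318237305 mean [ 0.538  -0.2767  0.1102] z 0.09 0.118 dir -69.9
top slim 198 rect 451.58984375 -367.4026184082031 12.77966594696045 35.469486236572266 13.51799201965332 mean [ 0.4499 -0.3674  0.1129] z 0.091 0.119 dir 107.5
top blkW 598 rect 605.7093505859375 -207.55987548828125 56.81975555419922 42.298973083496094 46.7114372253418 mean [ 0.6102 -0.2018  0.069 ] z 0.062 0.075 dir -134.0
top blkS 647 rect 419.75860595703125 -394.5744934082031 52.311607360839844 43.84800338745117 72.98417663574219 mean [ 0.4203 -0.3986  0.0692] z 0.062 0.076 dir -137.8
side wide 174 rect 536.7881469726562 -276.5943908691406 10.934473037719727 37.83623504638672 20.979644775390625 mean [ 0.537  -0.2791  0.1035] z 0.086 0.117 dir -67.0
side slim 191 rect 448.2234191894531 -369.4432067871094 10.739277839660645 33.50611877441406 21.35628890991211 mean [ 0.4485 -0.3716  0.1037] z 0.084 0.116 dir -69.3
side blkW 243 rect 587.8236083984375 -226.73890686035156 103.06217193603516 40.58811569213867 46.84688949584961 mean [ 0.6037 -0.2108  0.0676] z 0.062 0.074 dir -133.6
side blkS 362 rect 424.9547424316406 -392.5397033691406 56.025482177734375 42.037540435791016 49.21451187133789 mean [ 0.4194 -0.4012  0.0679] z 0.062 0.074 dir -142.1
```

View pics/c0.png

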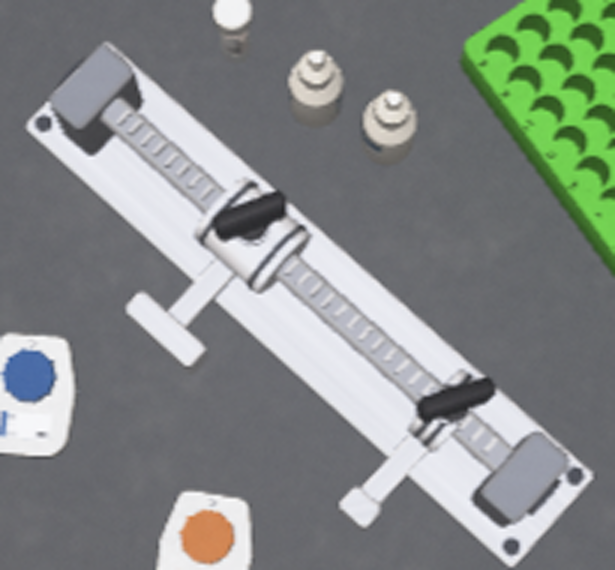

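```bash
python3 -m jog '[{"z":-4,"gripper":4.5},{"x":-3.33,"y":-3.89},{"x":-3.33,"y":-3.89},{"x":-3.33,"y":-3.89},{"x":-3.33,"y":-3.89},{"x":-3.33,"y":-3.89},{"x":-3.33,"y":-3.89},{"x":-3.33,"y":-3.89},{"x":-3.33,"y":-3.89},{"x":-3.33,"y":-3.89},{"x":-3.33,"y":-3.89},{"x":-3.33,"y":-3.89},{"x":-3.33,"y":-3.89},{"x":-3.33,"y":-3.89},{"x":-3.33,"y":-3.89},{"x":-3.33,"y":-3.89},{"x":-3.33,"y":-3.89},{"x":-3.33,"y":-3.89},{"x":-3.33,"y":-3.89},{}]' 30
cat > w.py <<'E'
import sys
from h import *
t=np.array([float(a) for a in sys.argv[1:4]]);yaw=float(sys.argv[4])
s=observe();Rm=R.from_quat(s["tool_rot"],scalar_first=True).as_matrix()
psi=np.degrees(np.arctan2(Rm[1,1],Rm[0,1]))
print("joints",s["joint_positions"].round(2),"pos",s["ee_pos"].round(4),"psi",psi.round(1),"tilt",Rm[:,2].round(3))
print("tool shift cm",(Rm.T@(t-s["ee_pos"])*100).round(2),"az",((psi-yaw+90)%180-90).round(1))
E
python3 w.py .5375 -.278 .16 22
```

```text
joints [ 1.22  0.35  1.63 -0.    1.16 -0.  ] pos [0.2158 0.5861 0.2446] psi 69.8 tilt [-0.    -0.001 -1.   ]
tool shift cm [-60.04 -69.96   8.55] az 47.8$[0]: bad value
```

```bash
python3 -m jog '[{"x":0,"y":0,"z":-4,"ax":0,"ay":0,"az":0,"gripper":4.5}]' 30; python3 -m jog --help | head -20
```

```text
t: 0.22
ee_pos: [0.2152, 0.5845, 0.2822]
tool_rot: [-0.001, 0.175, 0.984, -0.004]
wrist_force: [-0.4, 1.4, 0.5]
opening: 0.07invalid input: not JSON, or not a number
```

```bash
python3 -m jog '[{"x":-3.33,"y":-3.89,"z":0,"ax":0,"ay":0,"az":0,"gripper":4.5},{"x":-3.33,"y":-3.89,"z":0,"ax":0,"ay":0,"az":0,"gripper":4.5},{"x":-3.33,"y":-3.89,"z":0,"ax":0,"ay":0,"az":0,"gripper":4.5},{"x":-3.33,"y":-3.89,"z":0,"ax":0,"ay":0,"az":0,"gripper":4.5},{"x":-3.33,"y":-3.89,"z":0,"ax":0,"ay":0,"az":0,"gripper":4.5},{"x":-3.33,"y":-3.89,"z":0,"ax":0,"ay":0,"az":0,"gripper":4.5},{"x":-3.33,"y":-3.89,"z":0,"ax":0,"ay":0,"az":0,"gripper":4.5},{"x":-3.33,"y":-3.89,"z":0,"ax":0,"ay":0,"az":0,"gripper":4.5},{"x":-3.33,"y":-3.89,"z":0,"ax":0,"ay":0,"az":0,"gripper":4.5},{"x":-3.33,"y":-3.89,"z":0,"ax":0,"ay":0,"az":0,"gripper":4.5},{"x":-3.33,"y":-3.89,"z":0,"ax":0,"ay":0,"az":0,"gripper":4.5},{"x":-3.33,"y":-3.89,"z":0,"ax":0,"ay":0,"az":0,"gripper":4.5},{"x":-3.33,"y":-3.89,"z":0,"ax":0,"ay":0,"az":0,"gripper":4.5},{"x":-3.33,"y":-3.89,"z":0,"ax":0,"ay":0,"az":0,"gripper":4.5},{"x":-3.33,"y":-3.89,"z":0,"ax":0,"ay":0,"az":0,"gripper":4.5},{"x":-3.33,"y":-3.89,"z":0,"ax":0,"ay":0,"az":0,"gripper":4.5},{"x":-3.33,"y":-3.89,"z":0,"ax":0,"ay":0,"az":0,"gripper":4.5},{"x":-3.33,"y":-3.89,"z":0,"ax":0,"ay":0,"az":0,"gripper":4.5},{"x":0,"y":0,"z":0,"ax":0,"ay":0,"az":0,"gripper":4.5}]' 30
python3 w.py .5375 -.278 .16 22
```

```text
t: 2.6
ee_pos: [0.537, -0.2806, 0.2844]
tool_rot: [-0.0, 0.177, 0.984, -0.0]
wrist_force: [-0.4, 0.0, -0.5]
opening: 0.0451
joints [-0.48  0.29  1.63 -0.    1.22 -1.7 ] pos [ 0.537  -0.2806  0.2844] psi 69.6 tilt [-0. -0. -1.]
tool shift cm [ 0.04  0.27 12.44] az 47.6
```

```bash
python3 -m jog '[{"x":0,"y":0.27,"z":0,"ax":0,"ay":0,"az":9.5,"gripper":4.5},{"x":0,"y":0,"z":2.5,"ax":0,"ay":0,"az":9.5,"gripper":4.5},{"x":0,"y":0,"z":2.5,"ax":0,"ay":0,"az":9.5,"gripper":4.5},{"x":0,"y":0,"z":2.5,"ax":0,"ay":0,"az":9.5,"gripper":4.5},{"x":0,"y":0,"z":2.5,"ax":0,"ay":0,"az":9.5,"gripper":4.5},{"x":0,"y":0,"z":2.4,"ax":0,"ay":0,"az":0,"gripper":4.5},{"x":0,"y":0,"z":0,"ax":0,"ay":0,"az":0,"gripper":4.5}]' 30
python3 w.py .5375 -.278 .098 22
python3 - <<'E'
from h import *
a,_=cam("top");b,_=cam("side")
z=lambda p,u,v:cv2.resize(p[v:v+120,u:u+100,::-1],None,fx=4,fy=4,interpolation=2)
cv2.imwrite("pics/c1.png",np.hstack([z(a,270,130),z(b,280,200)]))
E
```

```text
t: 3.48
ee_pos: [0.5359, -0.2737, 0.1595]
tool_rot: [-0.002, 0.557, 0.831, -0.0]
wrist_force: [-0.3, -0.7, 0.5]
opening: 0.0448
joints [-0.47  0.41  1.76  0.    0.98 -0.86] pos [ 0.5359 -0.2737  0.1595] psi 22.3 tilt [-0.004  0.002 -1.   ]
tool shift cm [-0.48  0.    6.15] az 0.3
```

View pics/c1.png

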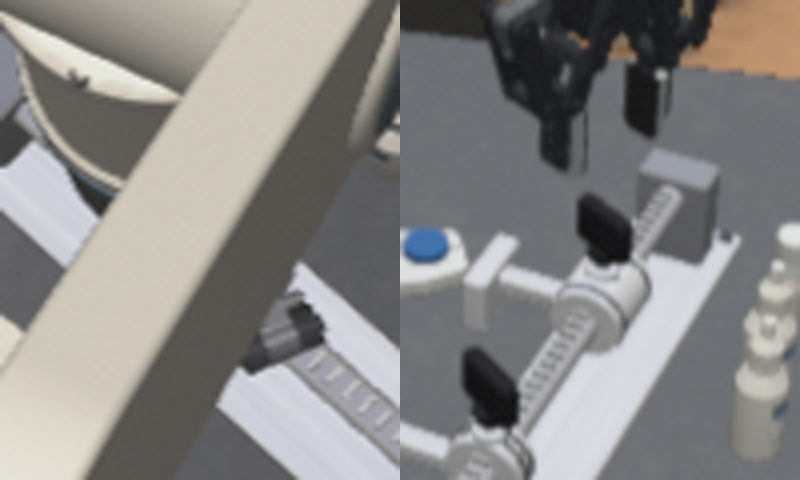

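```bash
python3 w.py .5375 -.278 .098 22; python3 -m jog '[{"x":-0.3,"y":0,"z":0,"ax":0,"ay":0,"az":0,"gripper":4.5},{"x":0,"y":0,"z":0,"ax":0,"ay":0,"az":0,"gripper":4.5},{"x":0,"y":0,"z":0,"ax":0,"ay":0,"az":0,"gripper":4.5}]'; python3 w.py .5375 -.278 .098 22
```

```text
joints [-0.48  0.41  1.75  0.    0.98 -0.86] pos [ 0.5375 -0.2747  0.1618] psi 22.3 tilt [-0.  0. -1.]
tool shift cm [-0.3  -0.12  6.38] az 0.3
t: 3.95
ee_pos: [0.5388, -0.2781, 0.1618]
tool_rot: [0.0, 0.557, 0.83, 0.0]
wrist_force: [-0.4, 0.2, -1.0]
opening: 0.0453
joints [-0.48  0.41  1.75  0.    0.98 -0.87] pos [ 0.5388 -0.2781  0.1618] psi 22.3 tilt [ 0.001 -0.    -1.   ]
tool shift cm [ 0.06 -0.12  6.38] az 0.3
```

```bash
python3 -m jog '[{"x":0,"y":-0.1,"z":2,"ax":0,"ay":0,"az":0,"gripper":4.5},{"x":0,"y":0,"z":2,"ax":0,"ay":0,"az":0,"gripper":4.5},{"x":0,"y":0,"z":1.5,"ax":0,"ay":0,"az":0,"gripper":4.5},{"x":0,"y":0,"z":0.8,"ax":0,"ay":0,"az":0,"gripper":4.5},{"x":0,"y":0,"z":0,"ax":0,"ay":0,"az":0,"gripper":4.5},{"x":0,"y":0,"z":0,"ax":0,"ay":0,"az":0,"gripper":2},{"x":0,"y":0,"z":0,"ax":0,"ay":0,"az":0,"gripper":2},{"x":0,"y":0,"z":0,"ax":0,"ay":0,"az":0,"gripper":2}]' 30;python3 w.py .5375 -.278 .098 22;  python3 -m jog '[{"x":0,"y":0,"z":0,"ax":0,"ay":0,"az":0,"gripper":0.5},{"x":0,"y":0,"z":0,"ax":0,"ay":0,"az":0,"gripper":0.5},{"x":0,"y":0,"z":0,"ax":0,"ay":0,"az":0,"gripper":0.5},{"x":0,"y":0,"z":0,"ax":0,"ay":0,"az":0,"gripper":0.5}]' 30; python3 w.py .5375 -.278 .098 22
```

```text
t: 4.95
ee_pos: [0.5382, -0.2785, 0.0989]
tool_rot: [0.001, 0.557, 0.83, 0.0]
wrist_force: [1.0, -0.9, 1.0]
opening: 0.0198
joints [-0.48  0.49  1.79  0.    0.86 -0.87] pos [ 0.5382 -0.2785  0.0989] psi 22.3 tilt [ 0.001 -0.    -1.   ]
tool shift cm [ 0.07 -0.04  0.09] az 0.3
t: 5.45
ee_pos: [0.5392, -0.2782, 0.0991]
tool_rot: [0.001, 0.557, 0.83, 0.001]
wrist_force: [4.0, 2.0, 2.6]
opening: 0.0144
joints [-0.48  0.49  1.79  0.    0.86 -0.87] pos [ 0.5392 -0.2782  0.0991] psi 22.3 tilt [ 0.003 -0.    -1.   ]
tool shift cm [ 0.09 -0.15  0.11] az 0.3
```

```bash
python3 -m jog '[{"x":0,"y":0,"z":0,"ax":0,"ay":0,"az":0,"gripper":0.5},{"x":0,"y":0,"z":0,"ax":0,"ay":0,"az":0,"gripper":0.5},{"x":0,"y":0,"z":0,"ax":0,"ay":0,"az":0,"gripper":0.5}]' 40; python3 - <<'E'
from h import *
s=observe();print(s["moment"],s["wrist_force"])
b,_=cam("side")
cv2.imwrite("pics/c2.png",cv2.resize(b[190:310,270:400,::-1],None,fx=5,fy=5,interpolation=2))
E
```

```text
t: 5.82
ee_pos: [0.5393, -0.2782, 0.0992]
tool_rot: [0.001, 0.557, 0.83, 0.001]
wrist_force: [3.9, 2.2, 3.2]
opening: 0.0142
[ 0.53423935 -0.78904967 -0.02730182] [3.89272315 2.24915719 3.18159557]
```

View pics/c2.png

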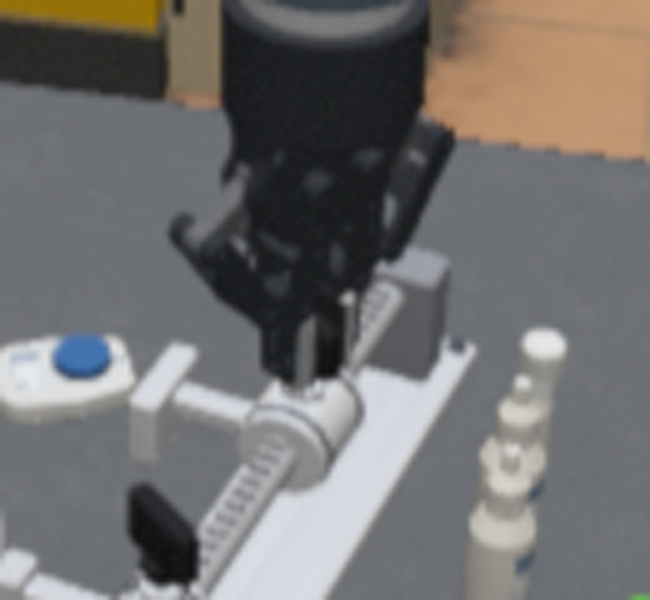

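```bash
python3 -m jog '[{"x":0,"y":0,"z":0,"ax":0,"ay":0,"az":-9,"gripper":0.5},{"x":0,"y":0,"z":0,"ax":0,"ay":0,"az":-9,"gripper":0.5},{"x":0,"y":0,"z":0,"ax":0,"ay":0,"az":-9,"gripper":0.5},{"x":0,"y":0,"z":0,"ax":0,"ay":0,"az":-9,"gripper":0.5},{"x":0,"y":0,"z":0,"ax":0,"ay":0,"az":0,"gripper":0.5}]' 40;python3 w.py .5375 -.278 .098 92;python3 -m jog '[{"x":0,"y":0,"z":0,"ax":0,"ay":0,"az":-9,"gripper":0.5},{"x":0,"y":0,"z":0,"ax":0,"ay":0,"az":-9,"gripper":0.5},{"x":0,"y":0,"z":0,"ax":0,"ay":0,"az":-9,"gripper":0.5},{"x":0,"y":0,"z":0,"ax":0,"ay":0,"az":-9,"gripper":0.5},{"x":0,"y":0,"z":0,"ax":0,"ay":0,"az":0,"gripper":0.5},{"x":0,"y":0,"z":0,"ax":0,"ay":0,"az":0,"gripper":0.5}]' 40;python3 w.py .5375 -.278 .098 92; python3 - <<'E'
from h import *
b,_=cam("side")
cv2.imwrite("pics/c3.png",cv2.resize(b[190:310,270:400,::-1],None,fx=5,fy=5,interpolation=2))
E
```

```text
t: 6.5
ee_pos: [0.5388, -0.2788, 0.0991]
tool_rot: [0.001, 0.274, 0.962, -0.0]
wrist_force: [2.1, -1.5, 3.6]
opening: 0.0139
joints [-0.48  0.49  1.79 -0.    0.86 -1.5 ] pos [ 0.5388 -0.2788  0.0991] psi 58.2 tilt [ 0.002 -0.001 -1.   ]
tool shift cm [0.16 0.   0.11] az -33.8
t: 7.25
ee_pos: [0.5381, -0.2785, 0.0991]
tool_rot: [0.001, -0.035, 0.999, -0.0]
wrist_force: [1.1, 1.8, 6.7]
opening: 0.014
joints [-0.48  0.49  1.79  0.    0.86 -2.12] pos [ 0.5381 -0.2785  0.0991] psi 94.0 tilt [ 0.001 -0.    -1.   ]
tool shift cm [0.05 0.05 0.11] az 2.0
```

View pics/c3.png

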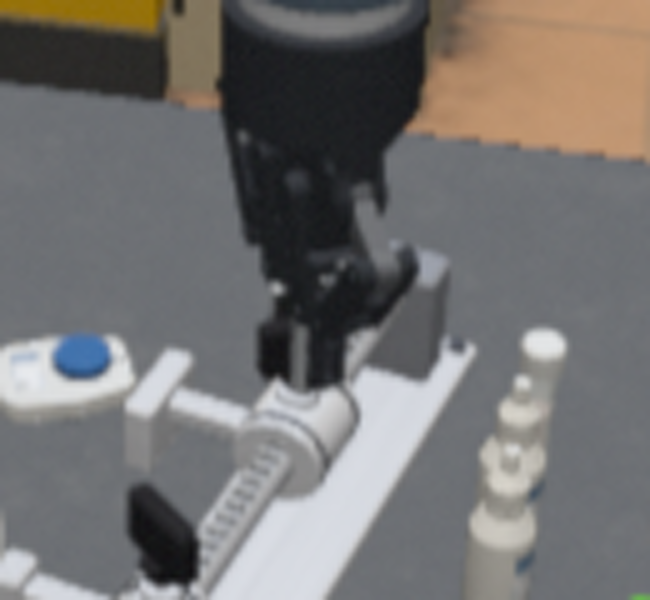

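The wing has turned with the gripper, and the bar now lies across at 4° tool yaw. The collar hasn't moved noticeably. Next I work out the slide distance.

```bash
python3 - <<'E'
from h import *
P=np.load("top0.npy")
c=[]
for a,b,e,d in((255,130,290,170),(395,258,432,298)):
    q=P[b:d,a:e].reshape(-1,3);q=q[(q[:,2]>.066)&(q[:,2]<.074)];r=cv2.minAreaRect((q[:,:2]*1e3).astype(np.float32));c.append((np.array(r[0]),q,r));print(r)
u=c[0][0]-c[1][0];L=np.linalg.norm(u);u/=L;print("u",u,np.degrees(np.arctan2(u[1],u[0])),L)
w=np.array([537.5,-278])
for _,q,_ in c: print(np.percentile((q[:,:2]*1e3-w)@u,[1,5,50,95,99]).round(1),np.percentile((q[:,:2]*1e3-w)@[-u[1],u[0]],[2,50,98]).round(1))
Rm=R.from_quat(observe()["tool_rot"],scalar_first=True).as_matrix();print("u in tool",Rm.T@[*u,0])
E
```

```text
((606.4129028320312, -206.81295776367188), (52.65235900878906, 42.298973083496094), 46.7114372253418)
((426.117919921875, -393.60076904296875), (52.919410705566406, 41.556575775146484), 44.1569938659668)
u [0.6944911  0.71950129] 46.01332146557336 259.6073329185517
[ 74.1  88.8 109.8 121.7 124.6] [-19.7   0.6  20.1]
[-186.5 -183.8 -172.1 -160.  -141.9] [-19.3   0.7  20.1]
u in tool [-7.43505780e-01  6.68729416e-01  3.51568302e-04]
```

```bash
python3 -m jog '[{"x":-0.52,"y":0.47,"z":0,"ax":0,"ay":0,"az":0,"gripper":0.5},{"x":-0.52,"y":0.47,"z":0,"ax":0,"ay":0,"az":0,"gripper":0.5},{"x":0,"y":0,"z":0,"ax":0,"ay":0,"az":0,"gripper":0.5}]' 40
```

```text
t: 7.68
ee_pos: [0.548, -0.2682, 0.0991]
tool_rot: [0.001, -0.035, 0.999, -0.0]
wrist_force: [1.5, 1.1, 6.9]
opening: 0.0142
```

```bash
python3 -m jog '[{"x":-0.52,"y":0.47,"z":0,"ax":0,"ay":0,"az":0,"gripper":0.5},{"x":-0.52,"y":0.47,"z":0,"ax":0,"ay":0,"az":0,"gripper":0.5},{"x":-0.52,"y":0.47,"z":0,"ax":0,"ay":0,"az":0,"gripper":0.5},{"x":-0.52,"y":0.47,"z":0,"ax":0,"ay":0,"az":0,"gripper":0.5},{"x":-0.52,"y":0.47,"z":0,"ax":0,"ay":0,"az":0,"gripper":0.5},{"x":-0.52,"y":0.47,"z":0,"ax":0,"ay":0,"az":0,"gripper":0.5},{"x":-0.52,"y":0.47,"z":0,"ax":0,"ay":0,"az":0,"gripper":0.5},{"x":0,"y":0,"z":0,"ax":0,"ay":0,"az":0,"gripper":0.5}]' 40;  python3 - <<'E'
from h import *
b,_=cam("side")
cv2.imwrite("pics/c4.png",cv2.resize(b[190:310,270:400,::-1],None,fx=5,fy=5,interpolation=2))
E
```

```text
t: 8.68
ee_pos: [0.5822, -0.2328, 0.0991]
tool_rot: [0.001, -0.035, 0.999, -0.0]
wrist_force: [1.8, -0.1, 5.3]
opening: 0.014
```

View pics/c4.png

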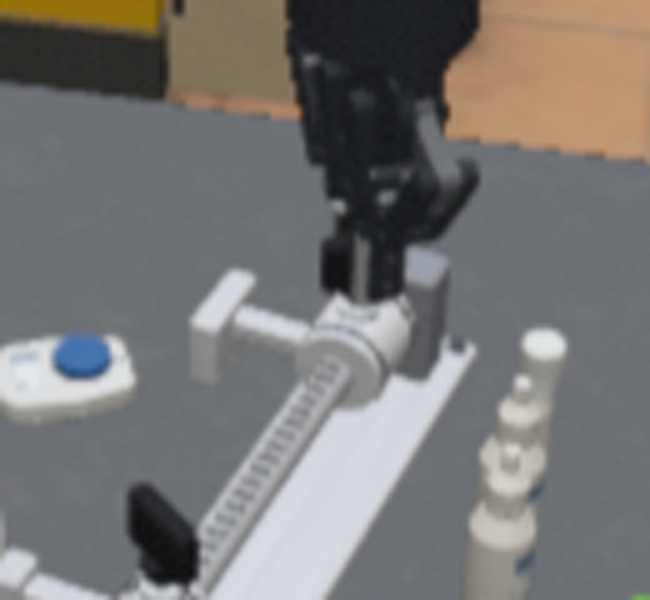

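The collar is riding along with the gripper and is nearly at the block. I'll push on in 3 mm steps until it makes contact.

```bash
for i in 1; do python3 -m jog '[{"x":-0.3,"y":0.27,"z":0,"ax":0,"ay":0,"az":0,"gripper":0.5},{"x":-0.22,"y":0.2,"z":0,"ax":0,"ay":0,"az":0,"gripper":0.5},{"x":0,"y":0,"z":0,"ax":0,"ay":0,"az":0,"gripper":0.5}]' 40; python3 -m jog '[{"x":-0.22,"y":0.2,"z":0,"ax":0,"ay":0,"az":0,"gripper":0.5},{"x":0,"y":0,"z":0,"ax":0,"ay":0,"az":0,"gripper":0.5}]'; python3 -m jog '[{"x":-0.22,"y":0.2,"z":0,"ax":0,"ay":0,"az":0,"gripper":0.5},{"x":0,"y":0,"z":0,"ax":0,"ay":0,"az":0,"gripper":0.5}]'; done
```

```text
t: 9.1
ee_pos: [0.5868, -0.2281, 0.0991]
tool_rot: [0.001, -0.035, 0.999, -0.001]
wrist_force: [2.4, -1.7, 5.8]
opening: 0.0139
t: 9.35
ee_pos: [0.5887, -0.226, 0.0991]
tool_rot: [0.001, -0.035, 0.999, -0.001]
wrist_force: [0.6, -1.3, 6.1]
opening: 0.0141
t: 9.6
ee_pos: [0.5908, -0.2239, 0.0991]
tool_rot: [0.001, -0.035, 0.999, -0.001]
wrist_force: [1.4, -2.1, 6.6]
opening: 0.0142
```

```bash
python3 -m jog '[{"x":-0.22,"y":0.2,"z":0,"ax":0,"ay":0,"az":0,"gripper":0.5},{"x":0,"y":0,"z":0,"ax":0,"ay":0,"az":0,"gripper":0.5}]' 40; python3 -m jog '[{"x":-0.22,"y":0.2,"z":0,"ax":0,"ay":0,"az":0,"gripper":0.5},{"x":0,"y":0,"z":0,"ax":0,"ay":0,"az":0,"gripper":0.5}]'; python3 - <<'E'
from h import *
b,_=cam("side")
cv2.imwrite("pics/c5.png",cv2.resize(b[190:310,270:400,::-1],None,fx=5,fy=5,interpolation=2))
E
```

```text
t: 9.85
ee_pos: [0.5928, -0.2218, 0.0991]
tool_rot: [0.001, -0.035, 0.999, -0.001]
wrist_force: [1.6, -2.6, 5.3]
opening: 0.0142
t: 10.1
ee_pos: [0.5931, -0.2215, 0.099]
tool_rot: [-0.001, -0.036, 0.999, -0.002]
wrist_force: [-6.8, -12.8, 8.9]
opening: 0.014
```

View pics/c5.png

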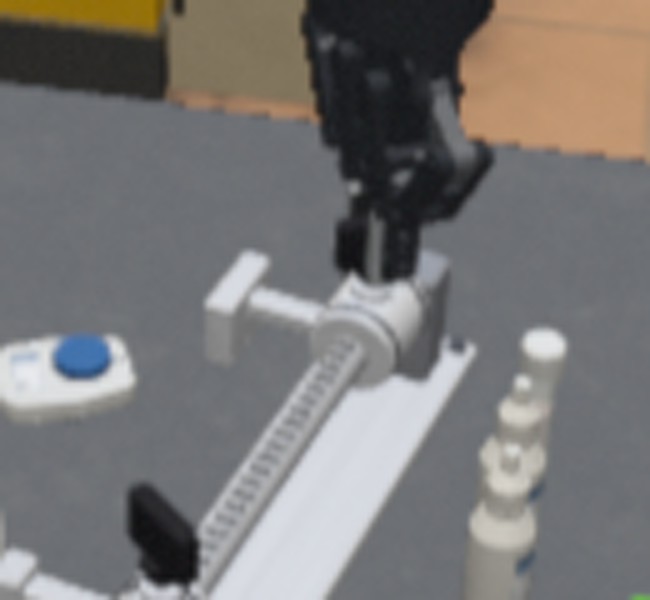

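The force jumped to about 14 N and the motion stopped, so the collar is home against the block. Next: relax the push, open the fingers and retreat.

```bash
python3 -m jog '[{"x":0.15,"y":-0.14,"z":0,"ax":0,"ay":0,"az":0,"gripper":0.5},{"x":0,"y":0,"z":0,"ax":0,"ay":0,"az":0,"gripper":2},{"x":0,"y":0,"z":0,"ax":0,"ay":0,"az":0,"gripper":4},{"x":0,"y":0,"z":0,"ax":0,"ay":0,"az":0,"gripper":4},{"x":0,"y":0,"z":0,"ax":0,"ay":0,"az":0,"gripper":4},{"x":0,"y":0,"z":-1,"ax":0,"ay":0,"az":0,"gripper":4},{"x":0,"y":0,"z":-3,"ax":0,"ay":0,"az":0,"gripper":4},{"x":0,"y":0,"z":-5,"ax":0,"ay":0,"az":0,"gripper":4},{"x":0,"y":0,"z":-5,"ax":0,"ay":0,"az":0,"gripper":4},{"x":0,"y":0,"z":-5,"ax":0,"ay":0,"az":0,"gripper":4},{"x":0,"y":5,"z":0,"ax":0,"ay":0,"az":0,"gripper":4},{"x":0,"y":5,"z":0,"ax":0,"ay":0,"az":0,"gripper":4},{"x":0,"y":5,"z":0,"ax":0,"ay":0,"az":0,"gripper":4},{"x":0,"y":5,"z":0,"ax":0,"ay":0,"az":0,"gripper":4},{"x":0,"y":5,"z":0,"ax":0,"ay":0,"az":0,"gripper":4},{"x":0,"y":5,"z":0,"ax":0,"ay":0,"az":0,"gripper":4},{"x":0,"y":5,"z":0,"ax":0,"ay":0,"az":0,"gripper":4},{"x":0,"y":5,"z":0,"ax":0,"ay":0,"az":0,"gripper":4},{"x":0,"y":0,"z":0,"ax":0,"ay":0,"az":0,"gripper":4}]' 40
python3 - <<'E'
from h import *
im=[]
for n,(u,v) in(("top",(250,120)),("side",(260,220))):
    p,P=cam(n);im.append(cv2.resize(p[v:v+190,u:u+130,::-1],None,fx=3,fy=3,interpolation=2))
    g=p.max(2)<75
    for k,c in(("wide",(.5925,-.2215)),("slim",(.4495,-.369))):
        m=g&(P[...,2]>.083)&(P[...,2]<.125)&(np.hypot(P[...,0]-c[0],P[...,1]-c[1])<.03)
        s=P[m]
        if len(s)<5: print(n,k,len(s));continue
        e=np.linalg.svd(s[:,:2]-s[:,:2].mean(0),full_matrices=False)[2][0]
        print(n,k,len(s),s.mean(0).round(4),np.degrees(np.arctan2(e[1],e[0])).round(1)%180, np.round(cv2.minAreaRect((s[:,:2]*1e3).astype(np.float32))[0],1))
cv2.imwrite("pics/c6.png",np.hstack(im))
E
```

```text
t: 12.52
ee_pos: [0.5624, 0.1815, 0.289]
tool_rot: [0.0, -0.039, 0.999, 0.0]
wrist_force: [-0.1, 0.1, 0.7]
opening: 0.04
top wide 195 [ 0.5889 -0.2243  0.1108] 2.0999999999999943 [ 590.2 -224.5]
top slim 197 [ 0.4499 -0.3673  0.1128] 107.6 [ 451.5 -367.4]
side wide 178 [ 0.5886 -0.2258  0.1027] 178.3 [ 589.3 -226.2]
side slim 193 [ 0.4485 -0.3717  0.1039] 111.1 [ 448.5 -370.2]
```

View pics/c6.png

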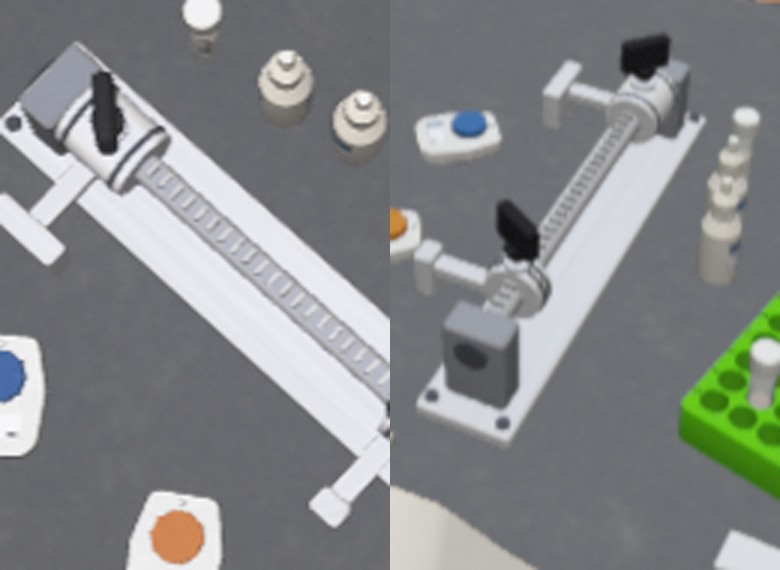

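The images show the wide collar against its block with the wing turned about 70°. The slim collar is unmoved and the arm is clear.

```bash
python3 -c "from plant import close_job;print(close_job())"
```

```text
the job is handed in; nothing more can be done
None
```

The job is done and handed in at about 12.6 s, well inside the 35 s limit; no verdict is reported.

- **Loosening:** I gripped the wide collar's wing and turned it about 72° anticlockwise. The final images put the wing about 70° (1.2 rad) from where it started.
- **Sliding:** I then drew the collar along the shaft until it met the end block. The force jumped from about 3 N to about 14 N and the motion stopped. I backed off about 2 mm, opened the fingers and moved the arm well clear.
- **Wide collar at the end:** Both cameras put its wing about 74 mm from its start, which matches the block distance I measured beforehand. The gripper had travelled about 79 mm when it met the block. The collar may therefore sit 2–4 mm short of it, partly because I backed off while still gripping, but well within the 12 mm allowed.
- **Slim collar:** It is within about 1 mm of its starting place in both views.
- **Unexplained reading:** The gripper read 14 mm on the 10 mm wing. I didn't find out why, but the grip held throughout.

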